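Clamp the blue cast in the survey table

ROBOT

A 6-joint arm with a two-finger parallel gripper is mounted at the origin on a cart in front of the work surface, level with it; the furniture and walls round the work are solid. World frame = base frame: x ahead of the robot, y to its left, z up, the work surface at z = 0. Lengths are in m, angles in rad, forces in N, time in s.
With the tool pointing down it reaches from about 0.4 to 0.925 m from the base axis. Payload 12.5 kg.
Tool frame: the origin (TCP) lies on the centre line of the jaws, within the pads' length; the fingertips stand 11 mm ahead of it and the grasp point (between the pads) lies 8 mm behind it (ctrl.tip_extent is the z of the fingertips in the tool frame, in m); z points along the fingers, y is the line along which they close (so a half turn about z gives the same grasp; the last joint's range is limited). The gripper opens to 95 mm and grips with 3 to 60 N. Pads are 20 mm wide; open, the fingers measure 119 mm over their backs; the gripper's body (75 mm by 180 mm) begins 59 mm behind the grasp point.
Start: joints at [-1.325, 0.491, 1.559, -0, 1.092, -0.106], TCP at [0.215, -0.587, 0.226] pointing down, gripper open.
Joint ranges: [-3.1, 3.1], [-0.84, 2.19], [0.05, 2.79], [-1.13, 4.28], [0.06, 2.93], [-2.69, 2.69]. Speed limits (rad/s): [2.22, 2.22, 2.79, 3.14, 3.14, 3.14].

INTERFACE

Orientations are given as a unit quaternion [x, y, z, w].
In Python, from cell import ctrl gives the robot as it stands.
- The arm moves only by the shell command python3 -m jog 'ROWS'. ROWS is a JSON object of lists of equal length, an entry for each row: "claw": the closure, from -1 (fully open) to 1 (shut); "xyz": the shift along the tool's x, y, z in mm, a list of three; "twist": the turn about the tool's z in degrees. In form: {"claw": [claw, ...], "xyz": [[dx, dy, dz], ...], "twist": [twist, ...]}. A call has 1 to 10 rows; each row is the pose to reach, as a shift and turn from the pose commanded when the call began, along the tool's axes at that moment; what a row does not reach only later rows make up. A row lasts 1/8 s, in which the tool goes at most 62.5 mm and 10.7 degrees, less where a joint would pass 70% of its speed; a pose out of reach is approached as far as the arm can. A call with a gripper value outside its range is refused whole. The fingers move at their own pace and stop on an object; the grip force is fixed at half the most. Time passes only in rows, so rows that repeat a pose let the fingers close. It gives the time, the measured TCP pose, the force, the opening and the grip force at its end, in the units of the state.
- ctrl.sense(): the state, without advancing time (a new reading comes with each control period).
- ctrl.capture(name): name is "scene" or "top" or "wrist"; returns a dict with "frame" (400x640x3 uint8, red, green, blue), "fx", "fy", "cx", "cy" (pixels), "R" (3x3) and "t" (3): a world point X has camera coordinates R X + t; the wrist camera has in their place "mount" (4x4, takes a point from camera to tool coordinates, whose origin is the TCP and whose axes are the flange's). Camera axes: x right, y down, z forward; pixel columns grow to the right and rows downward; lengths in m; the calibration is good to about 2 mm. A picture is of the moment at which its call begins: read the wrist's pose just before it. There is no depth.
- ctrl.sign_off(): hands the job in; it is judged then, once.
The state is a dict: "time_s": time; "q": joint angles; "joint_velocities": joint speeds; "tau": joint torques, N m; "tool_pos": TCP position; "orientation": TCP orientation; "contact_force": force on the tool from outside, world axes, zero at the start; "wrist_torque": the same for the moment, N m; "grip_width": opening from 0.0 (shut) to 1.0 (fully open); "finger_force": force on a finger pad.
Only numpy, scipy, OpenCV 4.12 (cv2) and the standard library are available. Lean on these libraries where they do the work, as an engineer would, in place of code of your own. Each camera call takes 0.05 s, during which the arm holds its last target. There are 200 camera calls.

TASK

Clamp the blue stone cast in the survey table: stand it teeth up on the plate between the jaws, its left and right sides towards them and its middle on the dark slot. Slide the loose jaw up by its red wing knob until the cast is against the fixed jaw and the sprung pad is pushed in, and keep it pressed while turning the knob clockwise, about a quarter turn, until tight, so that the pad stays pushed in when you let go. Leave the yellow cast where it stands.

Things in the scene. Friction and masses are not known exactly. Their poses are not given: they have to be found in the camera images.
- blue_cast: Upper dental cast, blue stone, ivory teeth on top, loose, 0.15 kg. Base block 62 (own x) x 74 (y) x 24 mm, 43 mm with teeth. From above a heptagon: flat back at x = -31 mm, 58 long; widest corners (-17, +-37); sides taper to (5, +-33) and (25, +-19); blunt nose at x = +31. Origin: centre of the underside, z up. Grip the base block nose to back (62 mm).
- yellow_cast: Lower cast in yellow stone with pink gum and ivory teeth, a bystander of the same footprint, 41 mm high, loose. Origin at the centre of the underside.
- cast_clamp: Survey table, fixed: round grey foot 114 mm across, neck, level aluminium plate 72 (own x) x 176 (y) mm, its top 45 mm above the bench. Origin on the bench under the plate's middle, z up. A dark slot runs along the plate's middle (own y). Fixed jaw at the +y end: 58 mm wide, 21 mm above the plate, rubber face at y = +70 mm. The loose jaw slides on the -y side.
- seat (a point): Point on the plate's upper face, on the slot, under the middle of the cast's underside when the cast is clamped (33 mm towards +y from the clamp's origin, 45 mm above the bench).
- fixed_face (a point): Middle of the fixed jaw's rubber face, 10 mm above the plate.
- pad_face (a point): Middle of the rubber face of the sprung pad on the loose jaw (pad 42 mm wide, 16 mm high, top 19 mm above the plate), looking to the clamp's +y. The opening between the jaws is the distance from here to fixed_face.
- knob_grip (a point): On the red wing knob's upright axis, at its bar's mid-height, 42 mm above the plate; rides on the loose jaw, 36.5 mm behind the pad's face. Bar 46 mm long, 12 mm thick, 24 mm high (30.5 to 54.5 mm above the plate). At knob value 0 the bar lies along the clamp's own x (across the slot); it turns clockwise seen from above.
- carriage (a joint): Travel of the loose jaw along the clamp's +y towards the fixed jaw, m: 0 = fully open (101.5 mm between the faces), 0.042 = end of travel. With the 74 mm cast against the fixed jaw the pad touches at 0.0275. It takes about 1.5 N to slide while the knob is loose.
- jaw_pad (a joint): How far the sprung pad is pushed back into the loose jaw, m: 0 = fully out, 0.006 = fully in; it starts to give at 2 N and is fully in at 12 N.
- clamp_knob (a joint): Turn of the red wing knob, rad, clockwise from above: 0 = loose, bites from about 0.8, 1.5 = end stop, fully tight (bar along the slot). From 1.1 the jaw is locked. It needs about 0.3 N m and stays where it is left.
There are look-alikes about, which are no part of the job. Leave any green or purple look-alike of the blue_cast alone.

How it is judged:
On the way, in this order (a step that is already met when the one before it is completed fails the run):
1. the blue cast stands flat on the plate between the jaws, let go (z of blue_cast in the frame of cast_clamp between 0.042 and 0.048 m and angle between blue_cast's own z axis and vertical below 0.07 rad and x of blue_cast in the frame of cast_clamp between -0.018 and 0.018 m and y of blue_cast in the frame of cast_clamp between 0 and 0.05 m and contact force between the fingers and blue_cast below 0.3 N), for 0.2 s.
2. the loose jaw presses the cast so that its sprung pad is pushed in by more than 1.5 mm (z of blue_cast in the frame of cast_clamp between 0.042 and 0.048 m and angle between blue_cast's own z axis and vertical below 0.07 rad and value of joint jaw_pad above 0.0015 m), for 0.2 s.
At the end, for the whole second after the job is handed in: The blue cast stands flat on the plate (3 mm, 4 degrees), its x axis within 17 degrees of the clamp's, within 15 mm of the slot and 6 mm of its clamped place against the fixed jaw; the sprung pad is still pushed in over 1.5 mm, the knob is past 1.1 rad, all at rest (all of step 2 and x of blue_cast in the frame of cast_clamp between -0.015 and 0.015 m and y of blue_cast in the frame of cast_clamp between 0.027 and 0.039 m and angle between the x axis of blue_cast and the x axis of cast_clamp, either way round below 0.3 rad and value of joint clamp_knob above 1.1 rad and linear speed of blue_cast below 0.01 m/s); the robot touches nothing.
It fails at once if the yellow cast is moved more than 20 mm (distance of yellow_cast from where it was at the start of the episode above 0.02 m).
It also fails if it takes over 51 s, if anything falls off the work surface, if the arm or the gripper's body presses on something with over 40 N, if the wrist force passes 120 N, or if a joint passes its speed limit or range.

## Working session

There is one attempt and no reset: what is moved stays moved. The work goes in short steps, Python scripts to look and compute and a shell command to move; the robot and the scene stay as the last step left them, time stands still between calls to the robot, and variables do not carry over. Pictures are saved under pics/ and viewed, at most 10 in all, crops included, and the job is handed in when it is done.

```bash
ls; mkdir -p pics; cat > h.py <<'E'
import numpy as np, cv2
from cell import ctrl
def cap(n,f):
    s=ctrl.sense(); c=ctrl.capture(n); cv2.imwrite('pics/'+f,c['frame'][:,:,::-1]); np.savez('pics/'+f+'.npz',**c); return s,c
def ray(c,u,v):
    d=np.array([(u-c['cx'])/c['fx'],(v-c['cy'])/c['fy'],1.]); R=np.array(c['R']); return -R.T@c['t'], R.T@d
def onz(c,u,v,z):
    o,d=ray(c,u,v); return o+d*(z-o[2])/d[2]
E
python3 - <<'E'
from h import *
s,c=cap('scene','s0.png'); s,t=cap('top','t0.png')
print(s['time_s'],s['tool_pos'],s['orientation'],ctrl.tip_extent)
print(-np.array(c['R']).T@c['t'],-np.array(t['R']).T@t['t'],t['R'],t['fx'])
E
```

```text
pics
0.05 [ 0.21532852 -0.58648948  0.22505983] [ 9.84570966e-01  1.74984849e-01 -3.87708362e-05 -5.60492951e-04] 0.011
[-0.39829558  0.64887663  0.74411093] [0.36734446 0.06645114 1.18133002] [[-0.01896993 -0.99981538  0.00305817]
 [-0.99453591  0.01855553 -0.10273276]
 [ 0.10265705 -0.00499029 -0.99470429]] 438.50477111014163
```

View pics/s0.png

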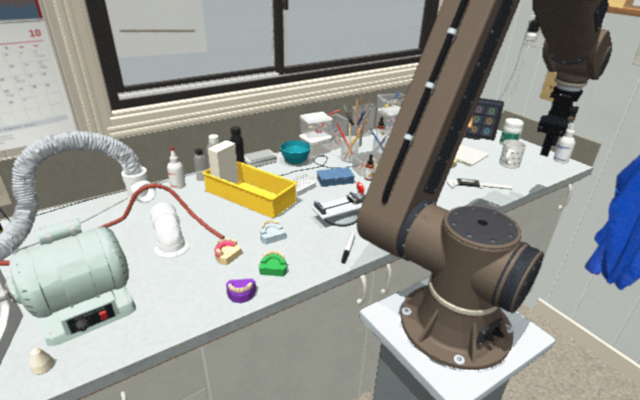

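View pics/t0.png

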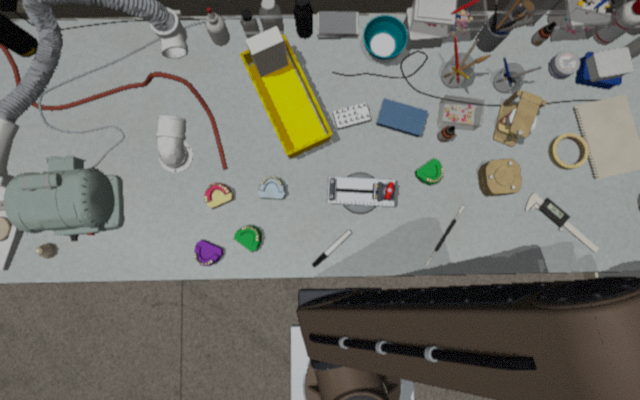

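The top view shows five casts: pale blue at (272,188), yellow with pink gum at (217,196), green at (248,238) and (430,171), and purple at (208,252). The pale blue one fits the blue stone cast. The clamp is at (362,192), with its red knob at the right (389,191), which is world -y. I'll enlarge this area to confirm.

```bash
python3 - <<'E'
from h import *
im=cv2.imread('pics/t0.png'); cv2.imwrite('pics/c0.png',cv2.resize(im[160:225,250:410],None,fx=5,fy=5,interpolation=cv2.INTER_CUBIC))
E
```

```text
(no output)
```

View pics/c0.png

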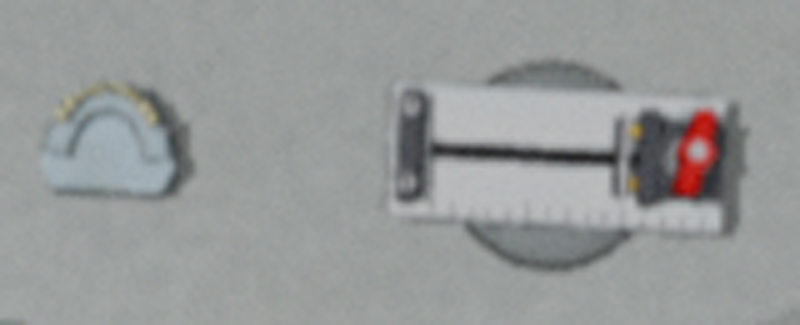

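The crop confirms the pale blue base with ivory teeth, nose up in the image (world +x). The clamp's +y end (fixed jaw) is at the left. Next: coarse positions.

```bash
cat >> h.py <<'E'
def mask(im,lo,hi,roi=None):
    m=cv2.inRange(cv2.cvtColor(im,cv2.COLOR_RGB2HSV),np.array(lo),np.array(hi))
    if roi is not None:
        k=np.zeros_like(m);a,b,c,d=roi;k[b:d,a:c]=255;m&=k
    cs=cv2.findContours(m,cv2.RETR_EXTERNAL,cv2.CHAIN_APPROX_NONE)[0]
    return max(cs,key=cv2.contourArea)[:,0,:] if cs else None
E
python3 - <<'E'
from h import *
s,c=cap('top','t1.png'); f=c['frame']
hsv=cv2.cvtColor(f,cv2.COLOR_RGB2HSV)
print(hsv[192,272],hsv[205,345],hsv[185,300],hsv[191,383:395])
b=mask(f,(90,25,100),(120,120,255),(250,165,295,210)); print('blue',cv2.boundingRect(b),cv2.minAreaRect(b))
k=mask(f,(0,150,80),(8,255,255),(370,170,405,210)); k2=cv2.minAreaRect(k);print('knob',k2)
print(onz(c,*cv2.minAreaRect(b)[0],.02),onz(c,*k2[0],.095))
for u,v in [(329,177),(397,180),(395,207),(328,203)]: print(onz(c,u,v,.045))
print([onz(c,*p,.0) for p in [(362,192),(217,196)]])
E
```

```text
[ 99  24 177] [113   9 118] [ 75   6 157] [[110   7 112]
 [105   4 122]
 [177  95 115]
 [  1 208 148]
 [  0 158 178]
 [  0  79 177]
 [179  49 178]
 [179  57 179]
 [  0 125 176]
 [  0 173 158]
 [179 138  98]
 [135   7  71]]
blue (259, 179, 27, 20) ((272.1653747558594, 188.35409545898438), (26.198881149291992, 18.651107788085938), 3.5763344764709473)
knob ((389.1000671386719, 190.30001831054688), (6.708203315734863, 15.652474403381348), 26.56505012512207)
[0.51301791 0.19992746 0.02      ] [ 0.4932939  -0.10032732  0.095     ]
[0.53705788 0.04816355 0.045     ]
[ 0.52583484 -0.12960875  0.045     ]
[ 0.45509977 -0.12185905  0.045     ]
[0.46879711 0.0521317  0.045     ]
[array([ 0.501036  , -0.04123071,  0.        ]), array([0.49745148, 0.35161527, 0.        ])]
```

```bash
python3 -m jog '{"claw":[-1,-1,-1,-1,-1,-1,-1,-1,-1,-1],"xyz":[[504,-547,-75],[504,-547,-75],[504,-547,-75],[504,-547,-75],[504,-547,-75],[504,-547,-75],[504,-547,-75],[504,-547,-75],[504,-547,-75],[504,-547,-75]],"twist":[-70,-70,-70,-70,-70,-70,-70,-70,-70,-70]}'
```

```text
time_s: 1.4
tool_pos: [0.4538, -0.0102, 0.2887]
orientation: [0.706, 0.708, 0.0, 0.0]
contact_force: [1.7, -0.9, 1.0]
grip_width: 1.004
finger_force: 0.0
```

```bash
python3 -m jog '{"claw":[-1,-1,-1,-1],"xyz":[[55,25,-5],[95,40,-10],[95,40,-10],[95,40,-10]],"twist":[0,0,0,0]}'; python3 - <<'E'
from h import *
from scipy.spatial.transform import Rotation as Ro
s,c=cap('wrist','w1.png'); print(s['tool_pos'],s['orientation'],np.round(c['mount'],3).tolist(),c['fx'])
E
```

```text
time_s: 1.9
tool_pos: [0.4927, 0.0826, 0.298]
orientation: [0.706, 0.708, -0.0, -0.0]
contact_force: [-1.4, -0.2, -0.1]
grip_width: 1.003
finger_force: 0.0
[0.49271857 0.0825549  0.29799514] [ 7.06008093e-01  7.08203645e-01 -3.79834075e-04 -1.56330397e-04] [[0.001, -0.956, -0.294, 0.082], [1.0, 0.001, 0.0, -0.001], [-0.0, -0.294, 0.956, -0.159], [0.0, 0.0, 0.0, 1.0]] 345.5837465483706
```

View pics/w1.png

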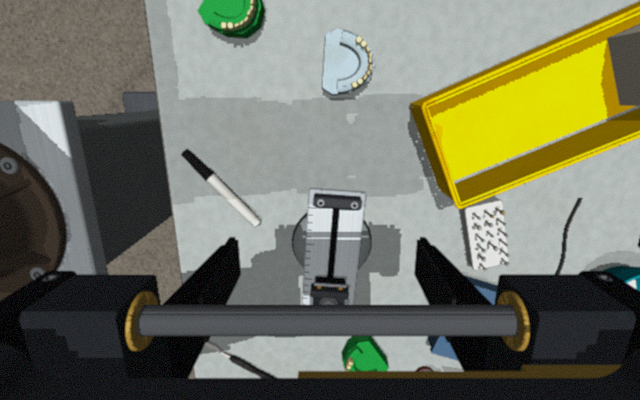

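The wrist view shows the blue cast at (347,62), nose to the right (world +x). The clamp is at (335,245), and the fixed jaw, nearest the cast, is at (338,200). I'll move closer and measure.

```bash
python3 -m jog '{"claw":[-1,-1,-1],"xyz":[[50,15,40],[50,15,40],[50,15,40]],"twist":[0,0,0]}'; cat >> h.py <<'E'
from scipy.spatial.transform import Rotation as Ro
def wcal(s,c):
    T=np.eye(4);T[:3,:3]=Ro.from_quat(s['orientation']).as_matrix();T[:3,3]=s['tool_pos']
    W=np.linalg.inv(T@np.array(c['mount'])); c['R']=W[:3,:3]; c['t']=W[:3,3]; return c
E
python3 - <<'E'
from h import *
s,c=cap('wrist','w2.png'); wcal(s,c); f=c['frame']
b=mask(f,(92,12,90),(112,120,255),(250,0,450,160)); print(cv2.boundingRect(b),s['tool_pos'])
ap=cv2.approxPolyDP(cv2.convexHull(b),2.5,True)[:,0,:]
for p in ap: print(p,onz(c,*p,.024)[:2],onz(c,*p,0)[:2])
v=f[:,:,::-1].copy(); cv2.drawContours(v,[b[:,None]],-1,(0,0,255),1); cv2.imwrite('pics/w2v.png',cv2.resize(v[0:300,220:470],(500,600)))
E
```

```text
time_s: 2.33
tool_pos: [0.5079, 0.132, 0.2584]
orientation: [0.706, 0.708, -0.0, -0.0]
contact_force: [0.7, -0.1, -0.6]
grip_width: 0.998
finger_force: 0.0
(307, 72, 50, 69) [0.50788414 0.13201884 0.2584265 ]
[332  73] [0.51214476 0.23717885] [0.51245011 0.23860012]
[346  80] [0.52723584 0.23017709] [0.52846195 0.23117115]
[354  98] [0.53631726 0.2116981 ] [0.53809746 0.21156469]
[355 115] [0.53789769 0.19371538] [0.53977432 0.19248477]
[338 137] [0.51941895 0.16960596] [0.52016813 0.16690435]
[318 140] [0.49689289 0.16617729] [0.49626767 0.16326647]
[307 133] [0.48458532 0.17391868] [0.48320916 0.1714802 ]
[310  78] [0.48859155 0.23206419] [0.48745983 0.23317339]
[323  72] [0.5025321  0.23814634] [0.50225095 0.23962663]
```

View pics/w2v.png

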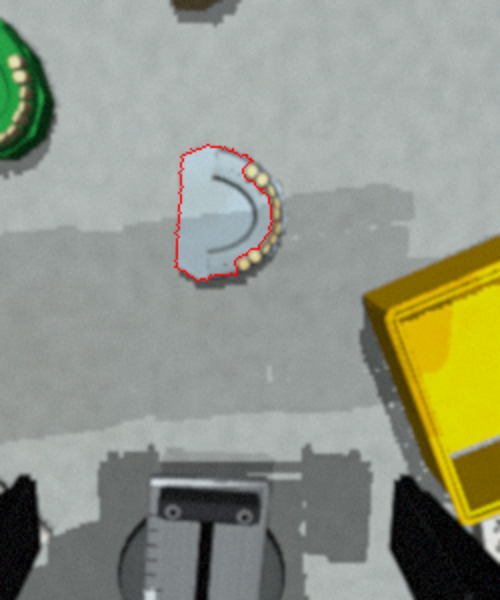

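The outline fits the cast: the back edge is 58 mm at yaw ≈ -3.9°, with the centre near (0.5175, 0.201). Next I'll measure the clamp's slot and plate end in w1 and w2.

```bash
python3 - <<'E'
from h import *
d=dict(np.load('pics/w1.png.npz')); s=dict(tool_pos=[0.49271857,0.0825549,0.29799514],orientation=[7.06008093e-01,7.08203645e-01,-3.79834075e-04,-1.56330397e-04]); c1=wcal(s,d)
d=dict(np.load('pics/w2.png.npz')); s=dict(tool_pos=[0.50788414,0.13201884,0.2584265],orientation=[7.06008093e-01,7.08203645e-01,-3.79834075e-04,-1.56330397e-04]); c2=wcal(s,d)
for c,rows in ((c1,range(214,276,6)),(c2,range(266,312,5))):
    g=cv2.cvtColor(c['frame'],cv2.COLOR_RGB2GRAY).astype(float)
    P=[]
    for r in rows:
        w=np.clip(110-g[r,305:350],0,None); u=(w*np.arange(305,350)).sum()/max(w.sum(),1)
        P.append(onz(c,u,r,.045)[:2])
    P=np.array(P); print(np.round(P,4).tolist()); k=np.polyfit(P[:,1],P[:,0],1); print(k,np.degrees(np.arctan(k[0])))
for c,ps in ((c1,[(309,189),(366,193)]),(c2,[(295,241),(355,243.5)])): print([onz(c,*p,.045)[:2] for p in ps])
im=c1['frame'][180:315,285:385,::-1]; im2=c2['frame'][235:335,285:365,::-1]
a=cv2.resize(im,(400,540),interpolation=cv2.INTER_CUBIC); b=cv2.resize(im2,(400,500),interpolation=cv2.INTER_CUBIC); b=cv2.copyMakeBorder(b,0,40,0,0,cv2.BORDER_CONSTANT)
cv2.imwrite('pics/cl.png',np.hstack([a,b]))
E
```

```text
[[0.4972, 0.0221], [0.502, 0.014], [0.5016, 0.0059], [0.499, -0.0023], [0.5002, -0.0106], [0.4969, -0.019], [0.498, -0.0275], [0.4985, -0.0361], [0.4979, -0.0448], [0.4973, -0.0536], [0.4964, -0.0625]]
[0.03993221 0.49939949] 2.2867322486566537
[[0.5024, 0.0194], [0.502, 0.0128], [0.5016, 0.006], [0.501, -0.0008], [0.5006, -0.0076], [0.5004, -0.0145], [0.5003, -0.0215], [0.5006, -0.0286], [0.5078, -0.0357], [0.5081, -0.0429]]
[-0.07533994  0.50162645] -4.308520875642215
[array([0.46982676, 0.05451715]), array([0.54027843, 0.04972699])]
[array([0.47008158, 0.05165752]), array([0.54023403, 0.0488199 ])]
```

View pics/cl.png

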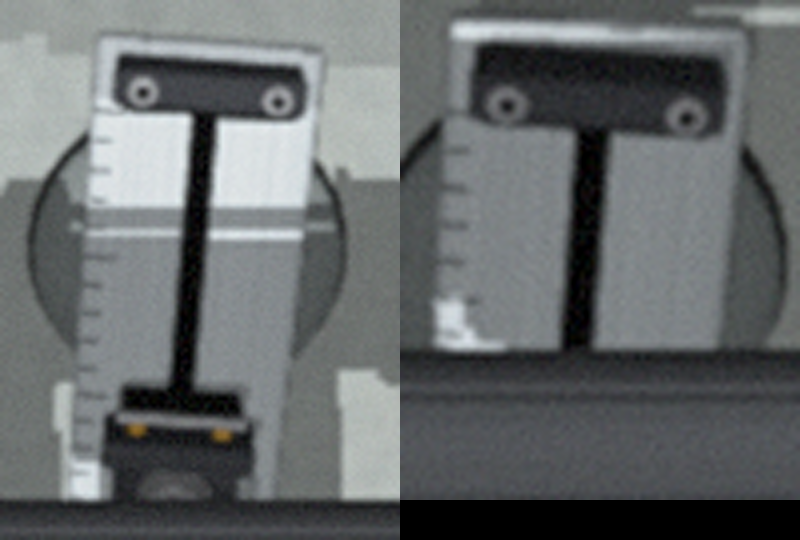

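```bash
python3 -m jog '{"claw":[-1,-1,-1,-1,-1,-1,-1,-1,-1],"xyz":[[35,5,40],[69,10,90],[69,10,140],[69,10,180],[69,10,210],[69,10,230],[69,10,243],[69,10,243],[69,10,243]],"twist":[4,4,4,4,4,4,4,4,4]}'
```

```text
time_s: 3.5
tool_pos: [0.5183, 0.2018, 0.0163]
orientation: [0.731, 0.683, 0.001, 0.0]
contact_force: [-0.3, 0.1, 0.1]
grip_width: 0.999
finger_force: 0.0
```

```bash
python3 -m jog '{"claw":[0.5,0.5,0.5,0.5,0.5,0.5,0.5,0.5],"xyz":[[0,0,0],[0,0,0],[0,0,0],[0,0,0],[0,0,0],[0,0,0],[0,0,0],[0,0,0]],"twist":[0,0,0,0,0,0,0,0]}'
```

```text
time_s: 4.5
tool_pos: [0.5176, 0.202, 0.0153]
orientation: [0.73, 0.683, -0.0, -0.0]
contact_force: [-2.1, 1.6, 3.4]
grip_width: 0.632
finger_force: 30.0
```

```bash
python3 -m jog '{"claw":[0.5,0.5,0.5,0.5,0.5,0.5,0.5,0.5,0.5,0.5],"xyz":[[0,0,-40],[0,0,-80],[-10,0,-115],[-50,0,-115],[-95,-1,-115],[-140,-2,-115],[-180,-3,-115],[-214,-3,-115],[-214,-3,-115],[-214,-3,-115]],"twist":[0,0,0,0,0,0,0,0,0,0]}'; python3 - <<'E'
from h import *
s,c=cap('wrist','w3.png'); s2,d=cap('top','t3.png')
print(s['tool_pos'],s['contact_force'])
a=c['frame'][100:400,120:520,::-1]; b=cv2.resize(d['frame'][150:240,300:420,::-1],(400,300),interpolation=cv2.INTER_CUBIC); cv2.imwrite('pics/m3.png',np.hstack([a,b]))
E
```

```text
time_s: 5.75
tool_pos: [0.5005, -0.0112, 0.1302]
orientation: [0.731, 0.683, -0.0, 0.0]
contact_force: [0.9, -0.0, -1.1]
grip_width: 0.635
finger_force: 30.0
[ 0.50049938 -0.01121897  0.13019297] [ 0.89543169 -0.0214083  -1.14716429]
```

View pics/m3.png

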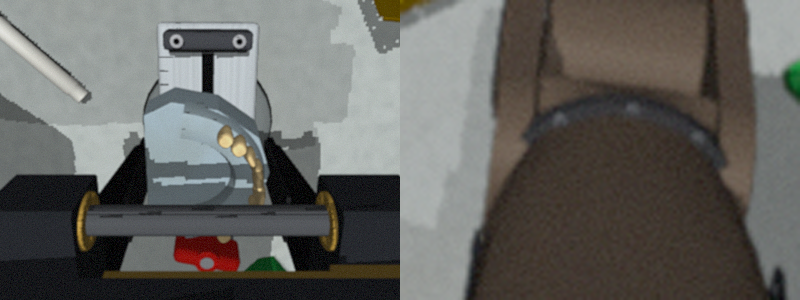

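The cast is held with its nose to the right. The slot is at crop (208,75), the fixed jaw's front edge is at crop v≈52, and the red knob is at crop (207,255). I'll check the fixed jaw and slot positions again from here.

```bash
python3 - <<'E'
from h import *
d=dict(np.load('pics/w3.png.npz')); s=dict(tool_pos=[0.5005,-0.0112,0.1302],orientation=[0.731,0.683,0,0]); s['orientation']=np.array(s['orientation'])/np.linalg.norm(s['orientation']); c=wcal(s,d)
g=cv2.cvtColor(c['frame'],cv2.COLOR_RGB2GRAY)
for u in (290,300,315,340,355,365): 
    print(u,g[140:160,u].tolist())
for v in (158,165,172,178):
    r=g[v,310:345].astype(float); w=np.clip(90-r,0,None); u=310+(w*np.arange(35)).sum()/w.sum(); print('slot',v,u,onz(c,u,v,.045))
for u in (284,372):
    for v in (148,150,152,154): print(u,v,onz(c,u,v,.066)[:2])
for p in [(280,123),(353,121.5)]: print('end',onz(c,*p,.045)[:2])
k=mask(c['frame'],(0,120,60),(8,255,255)); print(k.min(0),k.max(0),cv2.minAreaRect(k))
E
```

```text
290 [163, 158, 157, 130, 112, 89, 71, 62, 56, 35, 23, 39, 79, 112, 130, 151, 158, 144, 190, 201]
300 [169, 167, 163, 167, 164, 158, 128, 82, 37, 33, 26, 43, 80, 102, 105, 105, 110, 150, 190, 197]
315 [74, 75, 71, 74, 66, 69, 70, 66, 52, 40, 27, 33, 74, 107, 103, 112, 148, 188, 198, 196]
340 [71, 71, 70, 74, 66, 72, 69, 62, 57, 37, 15, 33, 72, 102, 108, 106, 110, 150, 195, 199]
355 [173, 164, 167, 172, 174, 172, 147, 106, 59, 37, 23, 42, 77, 107, 109, 113, 155, 196, 205, 200]
365 [147, 151, 149, 142, 122, 95, 54, 55, 53, 42, 21, 30, 66, 100, 107, 112, 152, 192, 201, 198]
slot 158 327.3276315789474 [0.50288447 0.02830751 0.045     ]
slot 165 327.30523627075354 [0.50253426 0.02327804 0.045     ]
slot 172 327.29358974358973 [0.50218754 0.01818707 0.045     ]
slot 178 327.21079691516707 [0.50183441 0.01377749 0.045     ]
284 148 [0.47567642 0.04026033]
284 150 [0.47554363 0.0389776 ]
284 152 [0.47541039 0.03769051]
284 154 [0.47527669 0.03639902]
372 148 [0.53226751 0.03648897]
372 150 [0.53223091 0.03519976]
372 152 [0.53219419 0.03390616]
372 154 [0.53215734 0.03260815]
end [0.47189023 0.05475493]
end [0.52223032 0.05241424]
[294 336] [359 371] ((326.5, 353.5), (35.0, 65.0), 90.0)
```

```bash
python3 -m jog '{"claw":[0.5,0.5,0.5,0.5,0.5],"xyz":[[0,0,35],[0,0,58],[0,0,66],[0,0,68.5],[0,0,68.5]],"twist":[0,0,0,0,0]}'
```

```text
time_s: 6.48
tool_pos: [0.5008, -0.0112, 0.0624]
orientation: [0.73, 0.683, 0.0, 0.0]
contact_force: [0.5, -0.2, -0.9]
grip_width: 0.632
finger_force: 30.0
```

```bash
python3 -m jog '{"claw":[0.5,0.5,0.5],"xyz":[[0,0,0.5],[0,0,1],[0,0,1.0]],"twist":[0,0,0]}'
```

```text
time_s: 6.85
tool_pos: [0.5005, -0.0114, 0.061]
orientation: [0.73, 0.683, 0.0, 0.0]
contact_force: [-0.1, -0.8, -2.6]
grip_width: 0.633
finger_force: 30.0
```

```bash
python3 -m jog '{"claw":[0.2,-0.3,-1,-1,-1,-1,-1,-1,-1,-1],"xyz":[[0,0,0.5],[0,0,0.5],[0,0,0.5],[0,0,0.5],[0,0,0],[0,0,-20],[0,0,-60],[0,0,-100],[0,0,-120],[0,0,-120]],"twist":[0,0,0,0,0,0,0,0,0,0]}'; python3 - <<'E'
from h import *
s,c=cap('wrist','w4.png'); wcal(s,c); f=c['frame']; print(s['tool_pos'],s['orientation'])
k=mask(f,(0,120,60),(8,255,255)); r=cv2.minAreaRect(k); print(r, onz(c,*r[0],.0995), [onz(c,*p,.0995)[:2] for p in cv2.boxPoints(r)])
b=mask(f,(92,12,90),(112,120,255),(200,100,460,330)); ap=cv2.approxPolyDP(cv2.convexHull(b),2.5,True)[:,0,:]
for p in ap: print(p,onz(c,*p,.069)[:2])
cv2.imwrite('pics/m4.png',f[:,:,::-1])
E
```

```text
time_s: 8.1
tool_pos: [0.5009, -0.0114, 0.182]
orientation: [0.73, 0.683, 0.001, 0.001]
contact_force: [-0.0, 0.5, -0.3]
grip_width: 1.0
finger_force: 0.0
[ 0.50090102 -0.0114195   0.18195047] [0.73039704 0.68302128 0.00084941 0.00116791]
((325.0, 298.0), (12.0, 50.0), 90.0) [ 0.49429033 -0.08371803  0.0995    ] [array([ 0.47485029, -0.07693844]), array([ 0.51447541, -0.07961934]), array([ 0.51396883, -0.09058078]), array([ 0.47387844, -0.08786277])]
[367 118] [0.53562076 0.05201464]
[379 201] [ 0.5433663  -0.01510315]
[363 298] [ 0.52702175 -0.10549062]
[292 300] [ 0.46307418 -0.10322661]
[278 214] [ 0.45928449 -0.02081954]
[278 180] [0.46239718 0.00804567]
[285 120] [0.47281516 0.0546597 ]
[314 116] [0.49522871 0.05616904]
```

View pics/m4.png

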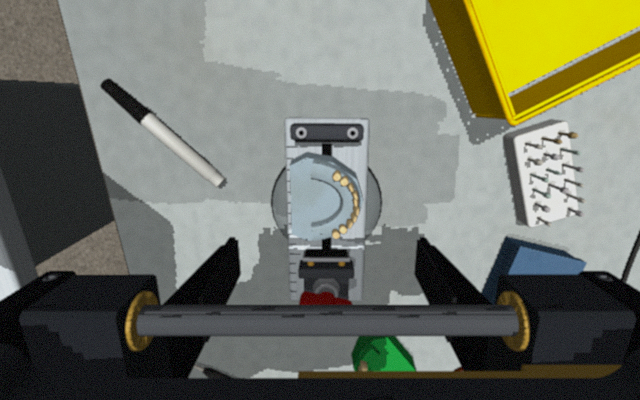

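The blue cast stands square on the plate between the jaws, at about (322,198). The red knob at (325,298) is partly hidden behind the gripper, so I'll move back for a clear view of its bar.

```bash
python3 -m jog '{"claw":[-1,-1,-1,-1],"xyz":[[-60,0,0],[-120,0,0],[-120,0,0],[-120,0,0]],"twist":[0,0,0,0]}'; python3 - <<'E'
from h import *
s,c=cap('wrist','w5.png'); wcal(s,c); f=c['frame']; print(s['tool_pos'],s['orientation'])
k=mask(f,(0,120,50),(10,255,255),(250,100,400,300)); r=cv2.minAreaRect(k); print(r)
P=np.array([onz(c,*p,.0995)[:2] for p in k]); print(cv2.minAreaRect((P*1e3).astype(np.float32)))
cv2.imwrite('pics/m5.png',cv2.resize(f[120:300,240:400,::-1],(640,600)) if 0 else cv2.resize(f[100:290,220:420,::-1],(600,570)))
E
```

```text
time_s: 8.65
tool_pos: [0.4919, -0.1309, 0.1797]
orientation: [0.731, 0.683, -0.0, -0.001]
contact_force: [-0.9, 0.5, -0.9]
grip_width: 0.999
finger_force: 0.0
[ 0.4918889  -0.13085278  0.17970359] [ 7.30758176e-01  6.82635634e-01 -3.94747966e-04 -9.60803803e-04]
((327.5753173828125, 169.3211669921875), (61.74957275390625, 27.988611221313477), 22.833654403686523)
((493.92840576171875, -98.6155776977539), (19.97948455810547, 43.5326042175293), 63.29475784301758)
```

View pics/m5.png

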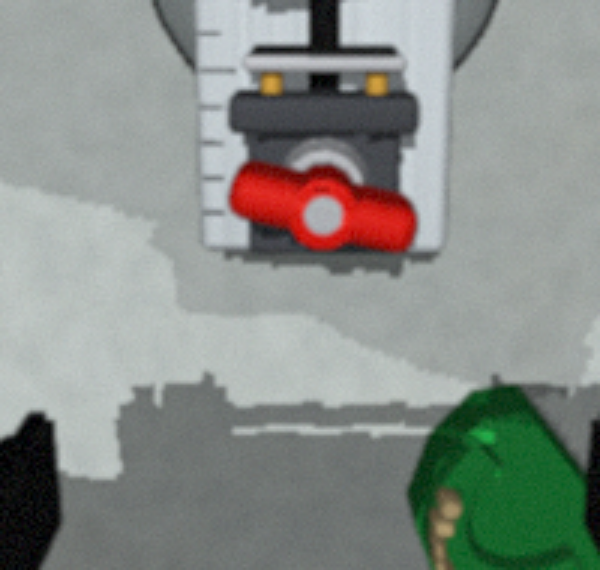

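```bash
python3 - <<'E'
from h import *
d=dict(np.load('pics/w5.png.npz')); s=dict(tool_pos=[0.4918889,-0.13085278,0.17970359],orientation=[7.30758176e-01,6.82635634e-01,-3.94747966e-04,-9.60803803e-04]); c=wcal(s,d)
for z in (.0995,.102): print(onz(c,327.7,171.7,z))
q=lambda x,y: onz(c,220+x/3,100+y/3,.0995)[:2]
a,b=q(245,178),q(408,210); e=b-a; print(a,b,np.linalg.norm(e),np.degrees(np.arctan2(e[1],e[0])))
a,b=q(247,163),q(405,192); e=b-a; print(np.degrees(np.arctan2(e[1],e[0])))
a,b=q(245,62),q(405,62); e=b-a; print('jaw',a,b,np.degrees(np.arctan2(e[1],e[0])))
E
python3 -m jog '{"claw":[-1,-1,-0.5,0,0.1,0.1,0.1,0.1,0.1],"xyz":[[0,0,-10],[0,0,-10],[0,0,-10],[0,0,-10],[0,0,-10],[0,0,-10],[0,0,-10],[0,0,-10],[0,0,-10]],"twist":[-77,-77,-77,-77,-77,-77,-77,-77,-77]}'
```

```text
[ 0.49379897 -0.10013761  0.0995    ]
[ 0.49383449 -0.09960704  0.102     ]
[ 0.47625929 -0.09016666] [ 0.51375428 -0.10024235] 0.038825165015940244 -15.041245266868314
-14.280498588665894
jaw [ 0.47858032 -0.06395146] [ 0.51451128 -0.06634816] -3.8161422746588403
time_s: 9.82
tool_pos: [0.4924, -0.1303, 0.1907]
orientation: [0.147, 0.989, 0.0, -0.0]
contact_force: [-0.3, -0.0, -0.1]
grip_width: 0.455
finger_force: 0.0
```

```bash
python3 -m jog '{"claw":[0.1,0.1,0.1,0.1,0.1,0.1,0.1,0.1],"xyz":[[7.5,29.5,0],[7.5,29.5,20],[7.5,29.5,50],[7.5,29.5,75],[7.5,29.5,90],[7.5,29.5,101],[7.5,29.5,101],[7.5,29.5,101]],"twist":[-2,-2,-2,-2,-2,-2,-2,-2]}'
```

```text
time_s: 10.82
tool_pos: [0.4941, -0.1008, 0.0904]
orientation: [0.129, 0.992, -0.0, 0.0]
contact_force: [-0.5, -0.3, -0.1]
grip_width: 0.452
finger_force: 0.0
```

```bash
python3 -m jog '{"claw":[0.4,0.6,0.9,0.9,0.9,0.9],"xyz":[[0,0,0],[0,0,0],[0,0,0],[0,0,0],[0,0,0],[0,0,0]],"twist":[0,0,0,0,0,0]}'
```

```text
time_s: 11.58
tool_pos: [0.494, -0.1007, 0.0899]
orientation: [0.129, 0.992, -0.0, 0.0]
contact_force: [0.5, 0.3, 1.8]
grip_width: 0.124
finger_force: 29.9
```

```bash
python3 -m jog '{"claw":[0.9,0.9,0.9,0.9,0.9,0.9],"xyz":[[1,5,0],[1.9,10,0],[2.9,15,0],[3.8,20,0],[4.6,24,0],[4.6,24,0]],"twist":[0,0,0,0,0,0]}'
```

```text
time_s: 12.32
tool_pos: [0.4957, -0.0759, 0.0899]
orientation: [0.129, 0.992, 0.0, 0.0]
contact_force: [2.7, 1.2, 4.5]
grip_width: 0.122
finger_force: 29.9
```

```bash
python3 -m jog '{"claw":[0.9,0.9,0.9,0.9],"xyz":[[0.4,2,0],[0.8,4,0],[1.1,6,0],[1.1,6,0]],"twist":[0,0,0,0]}'
```

```text
time_s: 12.82
tool_pos: [0.4961, -0.0704, 0.0899]
orientation: [0.129, 0.992, -0.0, 0.0]
contact_force: [2.8, -4.0, 5.1]
grip_width: 0.128
finger_force: 29.9
```

```bash
python3 -m jog '{"claw":[0.9,0.9,0.9,0.9],"xyz":[[0.2,1,0],[0.5,2.5,0],[0.5,2.5,0],[0.5,2.5,0]],"twist":[0,0,0,0]}'
```

```text
time_s: 13.32
tool_pos: [0.4963, -0.0683, 0.0899]
orientation: [0.129, 0.992, -0.0, 0.0]
contact_force: [2.7, -7.4, 4.0]
grip_width: 0.123
finger_force: 29.9
```

```bash
python3 -m jog '{"claw":[0.9,0.9,0.9],"xyz":[[0.3,1.4,0],[0.3,1.4,0],[0.3,1.4,0]],"twist":[0,0,0]}'
```

```text
time_s: 13.7
tool_pos: [0.4964, -0.0671, 0.0899]
orientation: [0.129, 0.992, -0.001, 0.0]
contact_force: [1.7, -9.2, 3.8]
grip_width: 0.125
finger_force: 29.9
```

```bash
python3 -m jog '{"claw":[0.9,0.9,0.9,0.9,0.9,0.9,0.9,0.9],"xyz":[[0,0,0],[0,0,0],[0,0,0],[0,0,0],[0,0,0],[0,0,0],[0,0,0],[0,0,0]],"twist":[6,12,18,24,30,36,40,40]}'
```

```text
time_s: 14.7
tool_pos: [0.4964, -0.0671, 0.09]
orientation: [0.461, 0.888, -0.0, 0.001]
contact_force: [1.2, -10.3, 5.1]
grip_width: 0.124
finger_force: 29.9
```

```bash
python3 -m jog '{"claw":[0.9,0.9,0.9,0.9,0.9,0.9,0.9,0.9],"xyz":[[0,0,0],[0,0,0],[0,0,0],[0,0,0],[0,0,0],[0,0,0],[0,0,0],[0,0,0]],"twist":[6,12,18,24,29,34,34,34]}'; python3 -c "
from cell import ctrl;s=ctrl.sense();print(s['wrist_torque'],s['q'])"
```

```text
time_s: 15.7
tool_pos: [0.4964, -0.0671, 0.09]
orientation: [0.7, 0.714, -0.0, 0.001]
contact_force: [2.1, -9.7, 4.3]
grip_width: 0.13
finger_force: 29.9
[-1.82244648 -0.48740358 -0.12818322] [-2.65716679e-01  5.13336307e-01  1.99589240e+00 -1.79968134e-03
  6.31453844e-01 -2.84690010e-01]
```

```bash
python3 -m jog '{"claw":[0.5,0,-0.4,-0.4,-0.4,-0.4,-0.4,-0.4,-0.4],"xyz":[[0,0,0],[0,0,0],[0,0,0],[0,0,-10],[0,0,-50],[-40,0,-100],[-90,0,-100],[-90,0,-100],[-90,0,-100]],"twist":[0,0,0,0,0,0,0,0,0]}'; python3 - <<'E'
from h import *
s,c=cap('wrist','w6.png'); wcal(s,c); f=c['frame']; print(s['tool_pos'])
g=lambda x,y: print(np.round(onz(c,x,y,.064)[:2],4))
cv2.imwrite('pics/m6.png',cv2.resize(f[50:250,220:420,::-1],(600,600)))
E
```

```text
time_s: 16.82
tool_pos: [0.4976, -0.1558, 0.1899]
orientation: [0.7, 0.714, -0.0, -0.0]
contact_force: [-0.7, 0.0, 0.3]
grip_width: 0.701
finger_force: 0.0
[ 0.49760224 -0.15582511  0.18991782]
```

View pics/m6.png

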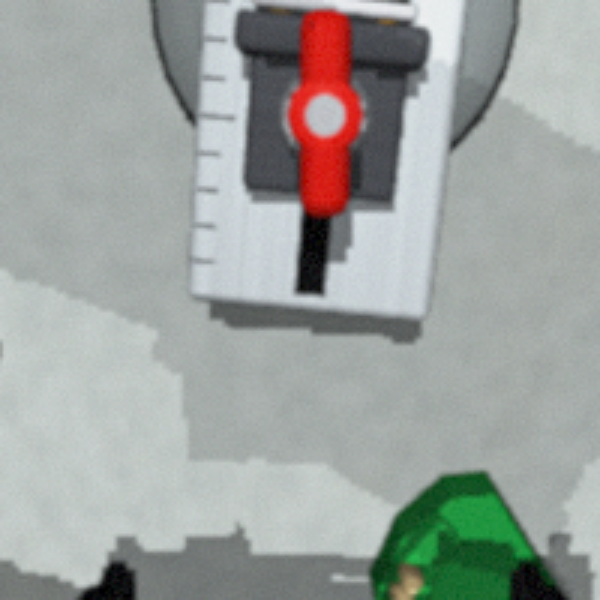

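The bar now lies along the slot, with the cap at crop (325,115), and the pad plate sits tight on the jaw block at crop v≈12. Before clamping there was a clear gap there. Now a numeric check of the knob and cast positions, with no further viewing.

```bash
python3 - <<'E'
from h import *
s,c=cap('wrist','w7.png'); wcal(s,c); f=c['frame']
print('cap',onz(c,328.3,88.3,.1005))
k=mask(f,(0,120,50),(10,255,255),(250,30,400,300)); P=np.array([onz(c,*p,.0995)[:2] for p in k]); print('bar',cv2.minAreaRect((P*1e3).astype(np.float32)))
b=mask(f,(92,12,90),(112,120,255),(260,0,420,52)); ap=cv2.approxPolyDP(cv2.convexHull(b),2,True)[:,0,:]
for p in ap: print(p,onz(c,*p,.069)[:2])
print(ctrl.sense()['contact_force'])
E
python3 -m jog '{"claw":[-0.4,-0.4,-0.4,-0.4],"xyz":[[40,0,-10],[80,0,-10],[80,0,-10],[80,0,-10]],"twist":[0,0,0,0]}'; python3 - <<'E'
from h import *
s,c=cap('wrist','w8.png'); wcal(s,c); f=c['frame']; print(s['tool_pos'])
b=mask(f,(92,15,90),(112,120,255),(260,60,420,270)); ap=cv2.approxPolyDP(cv2.convexHull(b),2,True)[:,0,:]
for p in ap: print(p,onz(c,*p,.069)[:2])
g=cv2.cvtColor(f,cv2.COLOR_RGB2GRAY)
for u in (305,325,345): print(u,g[95:260,u].tolist())
E
```

```text
cap [ 0.49601305 -0.06861763  0.1005    ]
bar ((495.66552734375, -69.24136352539062), (44.69050979614258, 16.547452926635742), 83.00382995605469)
[368   0] [ 0.52320403 -0.00714285]
[341  35] [ 0.50459336 -0.03043994]
[304  51] [ 0.47733851 -0.04191638]
[286  51] [ 0.46390041 -0.04220866]
[281  20] [ 0.46052894 -0.02143482]
[290   0] [ 0.46721439 -0.00835663]
[ 0.14688048  0.12458982 -0.03753234]
time_s: 17.42
tool_pos: [0.4964, -0.0758, 0.1998]
orientation: [0.699, 0.715, -0.0, 0.0]
contact_force: [-0.0, -0.4, 0.3]
grip_width: 0.699
finger_force: 0.0
[ 0.49643696 -0.07584577  0.19979084]
[356  62] [0.51594336 0.03172807]
[377  81] [0.5332319  0.01812909]
[379 136] [ 0.5377045  -0.02480629]
[358 232] [ 0.52452716 -0.11060266]
[353 235] [ 0.52015429 -0.11361773]
[290 230] [ 0.46328668 -0.11008254]
[287 227] [ 0.46062103 -0.1072564 ]
[287 105] [ 0.46178865 -0.00182119]
[298  64] [0.4707204  0.02923262]
[308  60] [0.47850981 0.03231464]
305 [171, 174, 178, 173, 177, 175, 173, 177, 178, 180, 179, 180, 180, 178, 176, 179, 176, 176, 175, 177, 177, 184, 180, 184, 181, 187, 182, 187, 181, 18
[... 1479 characters left out ...]
4, 183, 185, 184, 187, 184, 181, 185, 184, 171, 156, 137, 116, 104, 111, 152, 183, 183, 189, 183, 181, 184, 186, 180, 183, 171, 163, 167, 193, 203, 207, 209, 200, 171, 130, 103, 107, 119, 132, 117, 61, 15, 17, 59, 131, 182, 191, 170, 133, 81, 45, 53, 72, 72, 70, 70, 68, 69, 70, 67, 63, 45, 37, 57, 66, 73, 70, 72, 73, 70, 73, 74, 76, 69, 69, 68, 68, 71, 69, 75, 70, 73, 69, 66, 73, 66, 71, 74, 73, 72, 73, 73, 71, 72, 68, 65, 80, 147, 196, 202, 197, 195, 195, 195, 198, 198, 194, 196, 191, 199, 196, 194, 195, 195, 195, 195, 194, 193, 198, 195, 191, 195, 197, 212, 214, 179, 128, 113, 116, 117, 118, 150, 186, 192, 168, 124, 115, 112, 114, 113, 114, 112, 111, 112, 114, 113, 114, 115, 120, 118, 114]
```

```bash
python3 -c "
from cell import ctrl;print(ctrl.sign_off())"
```

```text
the job is handed in; nothing more can be done
None
```

The blue cast is clamped against the fixed jaw: the pad is pushed in by an estimated 4 mm, the knob is turned to about 1.4–1.5 rad with its bar along the slot, and I never touched the yellow cast. I handed the job in at about 17.5 s, and the sign-off returned no verdict.

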